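Set the empty bin square on the packing scale and press tare

ROBOT

A 6-joint arm with a two-finger parallel gripper is mounted at the origin on the work surface; the furniture and walls round the work are solid. World frame = base frame: x ahead of the robot, y to its left, z up, the work surface at z = 0. Lengths are in m, angles in degrees, forces in N, time in s.
With the tool pointing down it reaches from about 0.35 to 0.875 m from the base axis. Payload 4.2 kg.
Tool frame: the origin (TCP) lies at the very end of the fingers, on their centre line; the grasp point (between the pads) lies 19 mm behind it; z points along the fingers, y is the direction in which the jaws open and shut (so a half turn about z gives the same grasp; the last joint's range is limited). The gripper opens to 87 mm and grips with 3 to 60 N. Pads are 19 mm wide; open, the fingers measure 117 mm over their backs; the gripper's body (75 mm by 190 mm) begins 51 mm behind the grasp point.
Start: joints at [-55.256, 22.042, 0.453, 0, -68.411, -14.817], TCP at [0.213, -0.588, 0.223] pointing down, gripper open.
Joint ranges: [-179.83, 179.83], [-69.29, 118.12], [-61.27, 80.66], [-181.25, 117.63], [-171.15, -9.14], [-177.46, 177.46]. Speed limits (degrees/s): [159.86, 159.86, 180, 180, 180, 180].

INTERFACE

Orientations are given as a 3x3 rotation matrix whose columns are the frame's x, y, z axes.
In Python, from station import r, imaging gives the robot as it stands. The module is installed in compiled form; this text tells all that it offers.
- The arm moves only by the tool move_arm, never from a script. Its argument "motion" is one flat list of numbers, 7 for each row, row after row: the shift along the tool's x, y, z in units of 40 mm (1.0 is 40 mm), then the turn, a rotation vector about the tool's x, y, z in units of 5 degrees (1.0 is 5 degrees), then the gripper's target within -1 to 1 (shut at 1, half-way at 0, fully open at -1). In form: [dx, dy, dz, wx, wy, wz, gripper, dx, dy, dz, wx, wy, wz, gripper, ...]. A call has 1 to 20 rows; each row is the pose to reach, as a shift and turn from the pose measured when the call began, along the tool's axes at that moment; what a row does not reach only later rows make up. A row lasts 1/12 s, in which the tool goes at most 41.7 mm and 7.16 degrees, less where a joint would pass 70% of its speed; a pose out of reach is approached as far as the arm can. A call with a gripper value outside its range is refused whole. The fingers move at their own pace and stop on an object; the grip force is fixed at half the most. Time passes only in rows, so rows that repeat a pose let the fingers close. It gives the time, the measured TCP pose, the force and the opening at its end, in the units of the state.
- r.sense(): the state, without advancing time (a new reading comes with each control period).
- imaging.capture(name): name is "scene" or "top"; returns the picture (384x512x3 uint8, blue, green, red); there is no depth.
- imaging.camera_params(name): a dict with "intrinsics" (3x3 intrinsics, pixels), "world_from_camera" (4x4, takes a point from camera to world coordinates). Camera axes: x right, y down, z forward; pixel columns grow to the right and rows downward; lengths in m; the calibration is good to about 2 mm. A picture is of the moment at which its call begins. camera_params takes no time and is no camera call.
- r.finish_job(): hands the job in, once; it reports no verdict.
The state is a dict: "time_s": time; "joints": joint angles; "joint_velocities": joint speeds; "effort": joint torques, N m; "tcp_pos": TCP position; "ee_rot": TCP orientation; "wrist_force": force on the tool from outside, world axes, zero at the start; "moment": the same for the moment, N m; "gripper_width": opening from 0.0 (shut) to 1.0 (fully open).
Only numpy, scipy, OpenCV 4.12 (cv2) and the standard library are available. Lean on these libraries where they do the work, as an engineer would, in place of code of your own. Each camera call takes 0.05 s, during which the arm holds its last target.

TASK

The empty white bin was set down hanging over the front panel of the electronic packing scale. Push it back with the fingertips, without gripping or lifting it or reaching into it, until it stands squarely in the middle of the steel pan; then, with the hand off the bin, press the green tare key gently all the way down, let it come up again and withdraw. Do not press the red or the white key, and leave the things lying round the scale where they are.

Things in the scene. Friction and masses are not known exactly. Their poses are not given: they have to be found in the camera images.
- scale: White electronic bench scale, fixed. Origin on the table; x from its front panel to its back, y to its left, z up. Body x -168 to +142, y -131 to +131 mm. Sloped panel: 30 mm high at x = -168, 45 mm at x = -72 (slope 0.15 rad). Steel pan, flat, no rim: x -67 to +137, y -127 to +127, top 58 mm above the table. On the panel: display at the left, three keys in a row at the right.
- pan_center (a point): Centre of the pan's top face, at (35, 0, 58) mm in the scale's frame; axes like the scale's.
- bin: Empty white bin, loose, 0.32 kg, 135 mm tall. Origin: centre of the underside; x along its short side, y along the long one. Solid walls upright, 3 mm thick, outer faces at x +-81, y +-111 mm (drawn rim up to 10 mm wider, not felt). Starts 65 to 78 mm too far to the front, barring the keys; belongs with its origin at pan_center. Slides at 1 to 3.5 N; pushed over 90 mm above its foot it may tip.
- tare_key_top (a point): Centre of the top of the green tare key, the middle one of three keys, when up: 22 mm (x) by 28 mm (y), 6 mm proud of the panel and tilted with it (0.15 rad). Neighbours' centres lie 52 mm to either side. In the scale's frame at about (-126, -46, +42) mm. Its z axis points out of the key.
- tare_key (a joint): Travel of the green tare key: 0 = up, 0.004 m = all the way down (moves into the panel). A spring lifts it: about 1 N at the start of the travel, 5 N at the bottom.
- power_key (a joint): Travel of the red on/off key, on the left of the tare key (scale y = +6 mm), same size, spring and travel (0 = up). Not to be pressed.
- unit_key (a joint): Travel of the white unit key, on the right of the tare key (scale y = -98 mm), same size, spring and travel (0 = up). Not to be pressed.
- spice_jar: Glass spice jar, 44 mm across, 109 mm tall, loose, standing left of the scale; origin at the centre of its underside. Leave alone.
- cutter: Yellow bow cutter lying to the right of the scale, 70 x 186 x 17 mm, loose; origin at the centre of its underside, y along it. Leave alone.
- marker: White marker with a red cap lying at the left front of the scale, 19 x 132 x 20 mm, loose; origin at the centre of its underside, y along it. Leave alone.
- mushroom: Big brown mushroom lying to the right front of the scale, 65 x 60 x 44 mm, loose; origin at the centre of its underside. Leave alone.

How it is judged:
By the outcome, as a careful person would: the job done as asked, in the order asked, and still so for the second after the job is handed in, with the robot touching nothing.
It also fails if it takes over 45 s, if anything falls off the work surface, if the arm or the gripper's body presses on something with over 40 N, if the wrist force passes 120 N, or if a joint passes its speed limit or range.

## Working session

There is one attempt and no reset: what is moved stays moved. The work goes in short steps, Python scripts to look and compute and a tool call to move; the robot and the scene stay as the last step left them, time stands still between calls to the robot, and variables do not carry over. Pictures are saved under pics/ and viewed, and the job is handed in when it is done.

Besides the shell and the picture viewer there is one more tool, called after "Call:" by a JSON object that holds its "name" and its "arguments". move_arm: Moves the arm, as the interface text tells. Its arguments: {"type":"object","properties":{"motion":{"type":"array","items":{"type":"number"}}},"required":["motion"]}

```bash
mkdir -p pics; python3 - <<'E'
from station import r, imaging
import cv2, numpy as np
np.set_printoptions(precision=4,suppress=True)
for n in ["scene","top"]:
    im=imaging.capture(n); cv2.imwrite(f"pics/{n}0.png",im)
    p=imaging.camera_params(n); print(n,p["intrinsics"],p["world_from_camera"],sep="\n")
s=r.sense(); print(s["time_s"],s["tcp_pos"],s["ee_rot"],s["wrist_force"],s["gripper_width"])
E
```

```text
scene
[[471.3681   0.     260.1129]
 [  0.     471.3681 187.0198]
 [  0.       0.       1.    ]]
[[-0.5191  0.661  -0.5419  1.4218]
 [ 0.8546  0.391  -0.3416  0.6068]
 [-0.0139 -0.6405 -0.7679  1.354 ]
 [ 0.      0.      0.      1.    ]]
top
[[409.3542   0.     256.2473]
 [  0.     409.3542 193.4403]
 [  0.       0.       1.    ]]
[[-0.0012 -0.988   0.1543  0.325 ]
 [-1.      0.002   0.0052  0.0168]
 [-0.0054 -0.1543 -0.988   1.2054]
 [ 0.      0.      0.      1.    ]]
0.1 [ 0.2128 -0.5871  0.2216] [[-0.9402 -0.3406 -0.0008]
 [-0.3406  0.9402  0.0018]
 [ 0.0001  0.002  -1.    ]] [ 0.2435 -0.2286  0.649 ] 1.0009593303434667
```

```bash
python3 - <<'E'
import cv2
for n in ["scene","top"]:
    cv2.imwrite(f"pics/{n}0b.png",cv2.resize(cv2.imread(f"pics/{n}0.png"),(800,600),interpolation=cv2.INTER_CUBIC))
E
```

```text
(no output)
```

View pics/scene0b.png

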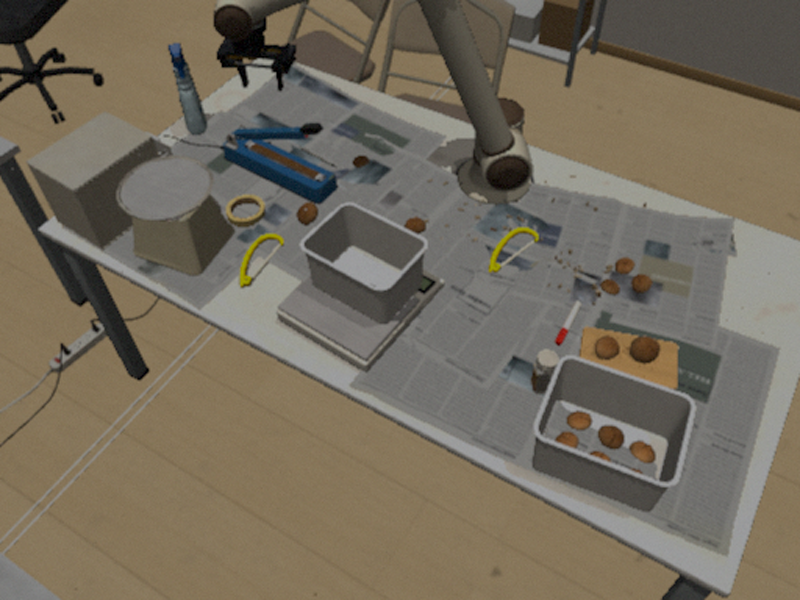

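View pics/top0b.png

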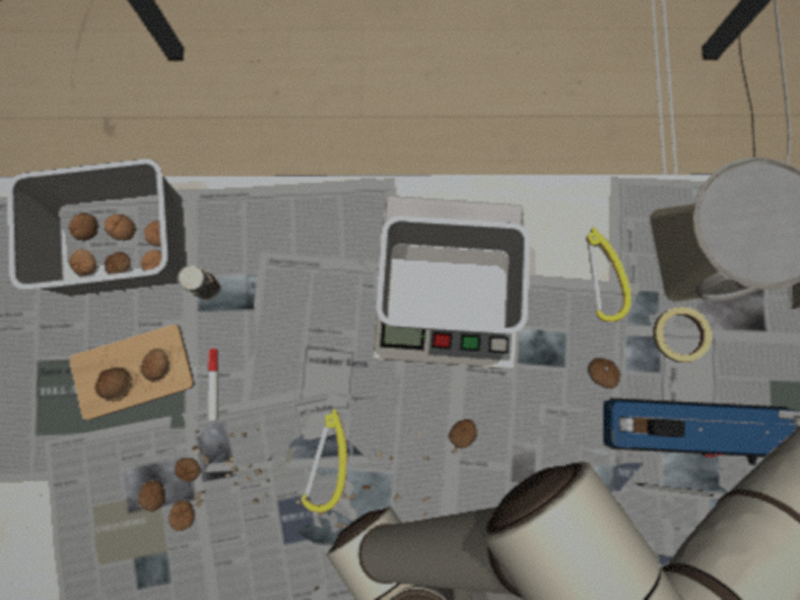

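The scale's front panel, with red, green and white keys at about (442,340), (470,342) and (499,345) in the 800-px top view, faces the robot. The bin sits on the pan, shifted toward the robot. I'll enlarge both views.

```bash
python3 - <<'E'
import cv2
def crop(n,x0,y0,w,h,k,out):
    im=cv2.imread(f"pics/{n}0.png")[y0:y0+h,x0:x0+w]
    im=cv2.resize(im,None,fx=k,fy=k,interpolation=cv2.INTER_CUBIC)
    im=cv2.convertScaleAbs(im,alpha=1.3,beta=15)
    for i in range(0,w,10):
        cv2.line(im,(i*k,0),(i*k,6 if i%20 else 12),(0,0,255),1)
        if i%20==0: cv2.putText(im,str(x0+i),(i*k+2,22),0,.4,(0,0,255),1)
    for i in range(0,h,10):
        cv2.line(im,(0,i*k),(6 if i%20 else 12,i*k),(0,0,255),1)
        if i%20==0: cv2.putText(im,str(y0+i),(14,i*k+4),0,.4,(0,0,255),1)
    cv2.imwrite(out,im)
crop("top",230,120,120,120,5,"pics/topc.png")
crop("scene",170,120,130,120,5,"pics/scenec.png")
E
```

```text
(no output)
```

View pics/topc.png

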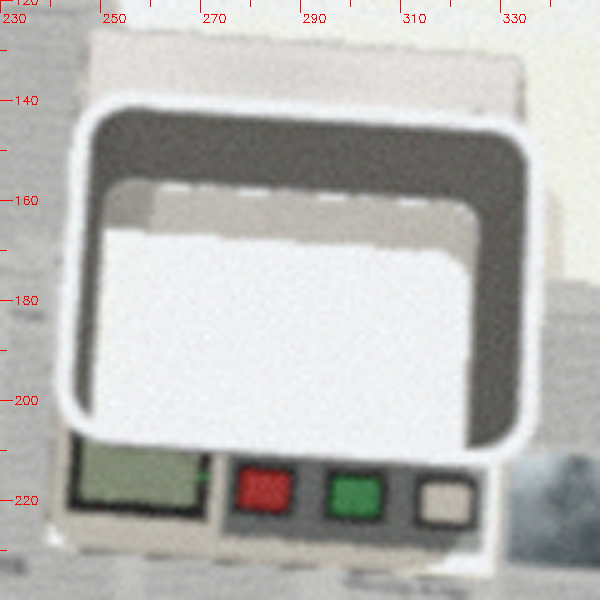

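View pics/scenec.png

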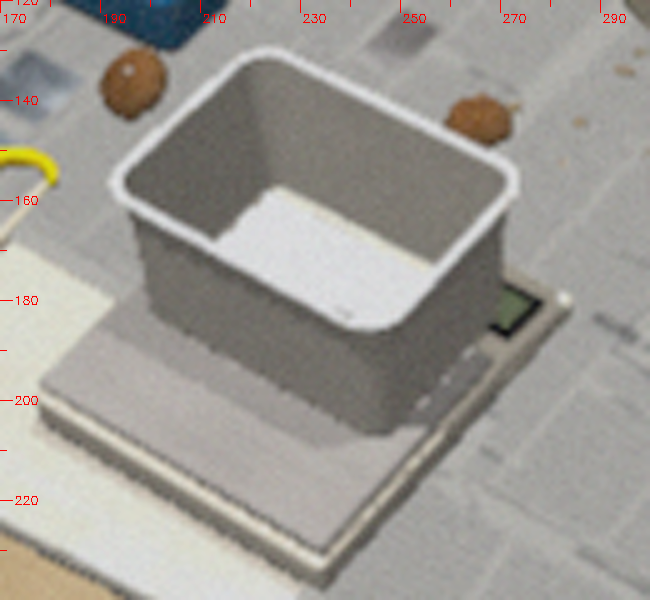

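```bash
cat > h.py <<'E'
import numpy as np, cv2, pickle
from scipy.optimize import least_squares
P=None
def params():
    from station import imaging
    return {n:imaging.camera_params(n) for n in ["scene","top"]}
def proj(p,X):
    T=np.linalg.inv(p["world_from_camera"]); X=np.atleast_2d(X)
    c=X@T[:3,:3].T+T[:3,3]; q=c@p["intrinsics"].T; return q[:,:2]/q[:,2:]
def place(v,X,z0=0):
    X=np.atleast_2d(np.array(X,float)); c,s=np.cos(v[2]),np.sin(v[2])
    return np.c_[v[0]+c*X[:,0]-s*X[:,1], v[1]+s*X[:,0]+c*X[:,1], X[:,2]+z0]
def linedist(a,b,q):
    d=(b-a)/np.linalg.norm(b-a); return (q-a)@np.array([-d[1],d[0]])
RIM=[(1,1),(1,-1),(-1,-1),(-1,1)]
def binres(v,edges,P,z=0.193):
    # edges: list (cam, edge idx k -> RIM[k]..RIM[k+1], pixel)
    m=v[3]; out=[]
    C=place(v,[(a*(.081+m),b*(.111+m),z) for a,b in RIM])
    for cam,k,q in edges:
        c=proj(P[cam],C[[k,(k+1)%4]]); out.append(linedist(c[0],c[1],np.array(q,float)))
    return np.array(out)
E
python3 - <<'E'
from h import *
P=params()
S=[("top",(-.126,.006,.042),(282.7,218)),("top",(-.126,-.046,.042),(300.8,219.2)),("top",(-.126,-.098,.042),(318.3,220.5)),
("top",(-.168,.131,.030),(239.5,228.5)),("top",(-.168,-.131,.030),(327.5,235)),
("top",(.137,-.127,.058),(334,132)),
("top",(.137,.127,.058),(248.3,126.5)),
("scene",(.137,.127,.058),(234,229)),("scene",(.137,-.127,.058),(178,197)),("scene",(-.168,.131,.030),(283,179.5))]
f=lambda v:np.concatenate([proj(P[c],place(v,X))[0]-q for c,X,q in S])
o=least_squares(f,[.6,0,0],loss="soft_l1",x_scale=[.01,.01,.01]); print("scale",o.x,np.degrees(o.x[2])); print(f(o.x).reshape(-1,2).round(1))
sv=o.x
E_=[("top",3,(245,150)),("top",3,(241,200)),("top",0,(254,140.6)),("top",0,(330,146)),("top",1,(339,154)),("top",1,(337.4,204)),("top",2,(250,208)),("top",2,(330,212.6)),
("scene",0,(194,161.5)),("scene",0,(236,183.5)),("scene",3,(250,182)),("scene",3,(273,159)),("scene",2,(230,131)),("scene",2,(268,149)),("scene",1,(193,151)),("scene",1,(214,133.5))]
g=lambda v:binres(v,E_,P)
b=least_squares(g,[sv[0]-.03,sv[1],sv[2],.008],loss="soft_l1",x_scale=.01); print("bin",b.x,np.degrees(b.x[2])); print(g(b.x).round(1))
bv=b.x
c,s=np.cos(sv[2]),np.sin(sv[2]); d=bv[:2]-sv[:2]; print("bin in scale",c*d[0]+s*d[1],-s*d[0]+c*d[1],np.degrees(bv[2]-sv[2]))
pickle.dump((sv,bv),open("pose.pkl","wb"))
for n in P:
    im=cv2.imread(f"pics/{n}0.png"); k=4; im=cv2.resize(im,None,fx=k,fy=k,interpolation=cv2.INTER_CUBIC)
    def poly(X,col): cv2.polylines(im,[((proj(P[n],X)+.5)*k-.5).round().astype(int)],True,col,1)
    m=bv[3]
    poly(place(bv,[(a*(.081+m),b*(.111+m),.193) for a,b in RIM]),(0,0,255))
    poly(place(bv,[(a*.081,b*.111,.058) for a,b in RIM]),(255,0,255))
    poly(place(sv,[(.137,.127,.058),(.137,-.127,.058),(-.067,-.127,.058),(-.067,.127,.058)]),(255,0,0))
    poly(place(sv,[(-.168,.131,.03),(-.168,-.131,.03),(-.072,-.131,.045),(-.072,.131,.045)]),(0,255,255))
    for y in (.006,-.046,-.098): poly(place(sv,[(-.126+a*.011,y+b*.014,.042+a*.0017) for a,b in RIM]),(255,255,0))
    x0,y0=(230,120) if n=="top" else (170,120)
    cv2.imwrite(f"pics/ov_{n}.png",im[y0*k:(y0+120)*k,x0*k:(x0+130)*k])
E
```

```text
scale [ 0.56177023 -0.06697498 -0.07585644] -4.346254138360472
[[-0.3 -0.3]
 [-0.2 -0.2]
 [ 0.6 -0.1]
 [-1.8  0.9]
 [ 1.6  1.3]
 [ 0.3 -1.5]
 [-1.2 -2.1]
 [-0.3  0.1]
 [-1.  -1.9]
 [ 2.2 -1.1]]
bin [ 0.52883873 -0.06429359 -0.06713159  0.00853562] -3.8463568583314975
[ 0.2 -0.2  1.9  2.6 -0.1 -0.3  0.2  0.8 -2.  -1.4 -0.1 -1.2  0.1 -0.5
 -1.   0.3]
bin in scale -0.03304000692159963 0.0001780052185735314 0.499897280028974
```

View pics/ov_top.png

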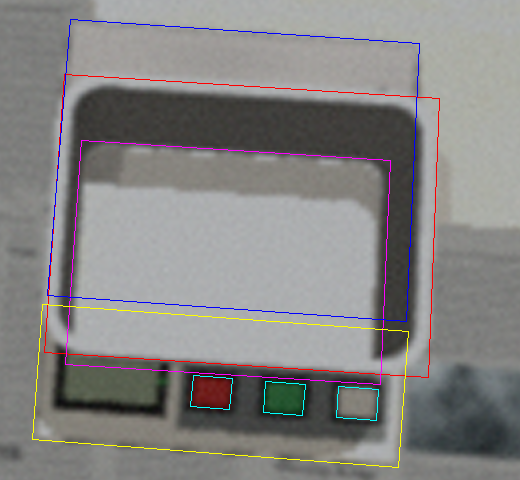

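View pics/ov_scene.png

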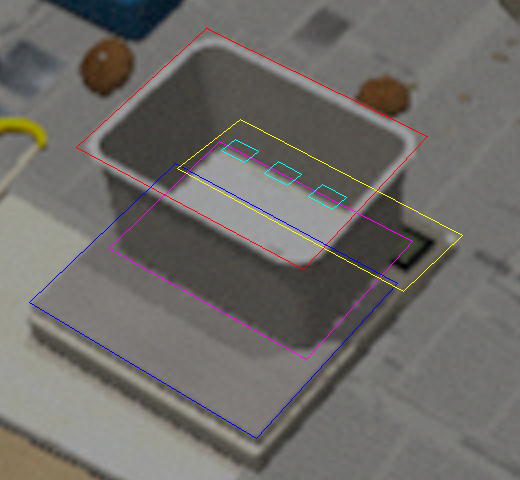

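The scale fit is good: its keys and panel edges line up within about 1 px. The bin's drawn rim is narrower in x than my model, so I'll fit the two rim margins separately.

```bash
python3 - <<'E'
from h import *
P=params(); sv,bv=pickle.load(open("pose.pkl","rb"))
E_=[("top",3,(245,150)),("top",3,(241,200)),("top",0,(254,140.6)),("top",0,(330,146)),("top",1,(339,154)),("top",1,(337.4,204)),("top",2,(250,208)),("top",2,(330,212.6)),
("scene",0,(194,161.5)),("scene",0,(236,183.5)),("scene",3,(250,182)),("scene",3,(273,159)),("scene",2,(230,131)),("scene",2,(268,149)),("scene",1,(193,151)),("scene",1,(214,133.5))]
def g(v,E):
    out=[]; C=place(v,[(a*(.081+v[3]),b*(.111+v[4]),.193) for a,b in RIM])
    for cam,k,q in E:
        c=proj(P[cam],C[[k,(k+1)%4]]); out.append(linedist(c[0],c[1],np.array(q,float)))
    return np.array(out)
S=[("top",(-.126,.006,.042),(282.7,218)),("top",(-.126,-.046,.042),(300.8,219.2)),("top",(-.126,-.098,.042),(318.3,220.5))]
f=lambda v:np.concatenate([proj(P[c],place(v,X))[0]-q for c,X,q in S])
sk=least_squares(f,sv,x_scale=.01).x; print("scale by keys only",sk,np.degrees(sk[2]))
for nm in (("top",),("scene",),("top","scene")):
    E=[e for e in E_ if e[0] in nm]
    b=least_squares(g,[.53,-.065,-.07,.006,.008],args=(E,),x_scale=.01)
    print(nm,b.x.round(4),np.degrees(b.x[2]).round(2),g(b.x,E).round(1))
    d=b.x[:2]-sv[:2]; c,s=np.cos(sv[2]),np.sin(sv[2]); print("  in scale",(c*d[0]+s*d[1]).round(4),(-s*d[0]+c*d[1]).round(4))
E
```

```text
scale by keys only [ 0.56107463 -0.06636602 -0.07164474] -4.104941219957833
('top',) [ 0.5265 -0.0644 -0.0678  0.005   0.0088] -3.88 [ 0.2 -0.2 -0.3  0.3  0.1 -0.1 -0.3  0.3]
  in scale -0.0354 -0.0001
('scene',) [ 0.5318 -0.064  -0.0714  0.0122  0.0105] -4.09 [-0.4  0.4  0.5 -0.5  0.4 -0.4 -0.6  0.6]
  in scale -0.0301 0.0007
('top', 'scene') [ 0.5282 -0.0642 -0.0683  0.0072  0.0093] -3.91 [ 0.5  0.1  1.2  1.8  0.2 -0.  -0.2  0.5 -2.5 -1.9  0.1 -1.  -0.  -0.6
 -0.8  0.5]
  in scale -0.0337 0.0002
```

```bash
cat >> h.py <<'E'
from scipy.spatial.transform import Rotation as R
SV=np.array([.5615,-.0668,np.radians(-4.15)])
def tgt(sx,sy,z,tilt):
    """tool pose: TCP at scale (sx,sy), world z; fingers tilted tilt deg toward scale +x from straight down"""
    p=place(SV,[(sx,sy,z)])[0]; c,s=np.cos(SV[2]),np.sin(SV[2]); ux=np.array([c,s,0]);uy=np.array([-s,c,0]);Z=np.array([0,0,1.])
    t=np.radians(tilt); z_=-np.cos(t)*Z+np.sin(t)*ux; x_=np.cross(uy,z_)
    return p,np.c_[x_,uy,z_]
def row(sx,sy,z,tilt,verbose=True):
    from station import r
    s=r.sense(); p,Rm=tgt(sx,sy,z,tilt); R0=np.array(s["ee_rot"])
    d=R0.T@(p-np.array(s["tcp_pos"]))/.04; w=np.degrees(R.from_matrix(R0.T@Rm).as_rotvec())/5
    return np.r_[d,w].round(3)
def st():
    from station import r
    s=r.sense(); d=np.array(s["tcp_pos"])-np.r_[SV[:2],0]; c,s_=np.cos(SV[2]),np.sin(SV[2]); M=np.array([[c,s_,0],[-s_,c,0],[0,0,1]])
    e=M@np.array(s["ee_rot"])
    print("t",round(s["time_s"],2),"tcp_scale_mm",(M@d*1000).round(1),"F_scale",(M@np.array(s["wrist_force"])).round(2),"w",round(s["gripper_width"],3),"z",e[:,2].round(3),"y",e[:,1].round(3),"J",np.round(s["joints"],1))
E
python3 - <<'E'
from h import *
st()
print(row(-.19,0,.27,0),row(-.19,0,.27,30)); print(tgt(-.19,0,.27,30)[0])
E
```

```text
t 0.1 tcp_scale_mm [-310.1 -544.1  221.6] F_scale [ 0.26 -0.21  0.65] w 1.001 z [-0.001  0.002 -1.   ] y [-0.408  0.913  0.002] J [-55.3  22.1   0.4  -0.  -68.4 -14.8]
[-8.2890e+00  1.1199e+01 -1.1900e+00  2.2000e-02 -6.0000e-03  4.8130e+00] [-8.289 11.199 -1.19   1.281 -5.917  4.697]
[ 0.37199818 -0.05305011  0.27      ]
```

Call:
{"name": "move_arm", "arguments": {"motion": [-0.2,0.3,-0.6,0,0,0.1,-1,-0.6,0.8,-1.2,0,0,0.3,-1,-1.1,1.5,-1.2,0,0,0.6,-1,-1.7,2.3,-1.2,0,0,1.0,-1,-2.3,3.1,-1.2,0,0,1.3,-1,-2.9,3.9,-1.2,0,0,1.7,-1,-3.5,4.7,-1.2,0,0,2.0,-1,-4.1,5.5,-1.2,0,0,2.4,-1,-4.7,6.3,-1.2,0,0,2.7,-1,-5.3,7.1,-1.2,0,0,3.1,-1,-5.9,7.9,-1.2,0,0,3.4,-1,-6.5,8.7,-1.2,0,0,3.8,-1,-7.1,9.5,-1.2,0,0,4.1,-1,-7.6,10.3,-1.2,0,0,4.5,-1,-8.0,10.8,-1.2,0,0,4.7,-1,-8.3,11.2,-1.2,0,0,4.8,-1,-8.3,11.2,-1.2,0,0,4.8,-1]}}

```text
time_s: 1.52
tcp_pos: [0.3731, -0.0503, 0.2703]
ee_rot: [[-0.998, 0.067, -0.0], [0.067, 0.998, 0.002], [0.001, 0.002, -1.0]]
wrist_force: [0.5, -0.5, -0.2]
gripper_width: 0.999
```

```bash
python3 - <<'E'
from h import *
st(); print(row(-.19,0,.24,30),row(-.16,0,.24,30))
E
```

```text
t 1.52 tcp_scale_mm [-189.1    2.8  270.3] F_scale [ 0.51 -0.42 -0.23] w 0.999 z [-0.001  0.002 -1.   ] y [-0.005  1.     0.002] J [ 1.730e+01 -5.500e+00 -2.580e+01 -1.000e-01 -6.980e+01 -1.111e+02]
[ 0.021 -0.072  0.757  0.042 -6.007  0.054] [-0.729 -0.076  0.756  0.042 -6.007  0.054]
```

Call:
{"name": "move_arm", "arguments": {"motion": [0,0,0.1,0,-1,0,-1,0,0,0.3,0,-2,0,-1,0,0,0.5,0,-3,0,-1,0,-0.1,0.7,0,-4,0,-1,0,-0.1,0.75,0,-5,0,-1,0,-0.1,0.75,0,-6,0,-1,0,-0.1,0.75,0,-6,0,-1]}}

```text
time_s: 2.1
tcp_pos: [0.366, -0.0577, 0.2337]
ee_rot: [[-0.868, 0.067, 0.491], [0.056, 0.998, -0.036], [-0.493, -0.004, -0.87]]
wrist_force: [-1.4, -1.4, -1.8]
gripper_width: 0.999
```

```bash
python3 - <<'E'
from h import *
st(); print(row(-.17,0,.09,30),row(-.14,0,.09,30))
from station import imaging
im=imaging.capture("top"); cv2.imwrite("pics/t1.png",cv2.resize(im,(800,600)))
im=imaging.capture("scene"); cv2.imwrite("pics/s1.png",cv2.resize(im[60:300,100:420],(800,600)))
E
```

```text
t 2.1 tcp_scale_mm [-195.7   -5.1  233.7] F_scale [-1.3  -1.45 -1.84] w 0.999 z [ 0.493 -0.001 -0.87 ] y [-0.006  1.    -0.004] J [  27.2  -22.7  -58.1   28.9  -32.2 -142.6]
[ 1.21   0.138  3.442 -0.006 -0.096  0.079] [ 0.558  0.134  3.812 -0.006 -0.096  0.079]
```

View pics/s1.png

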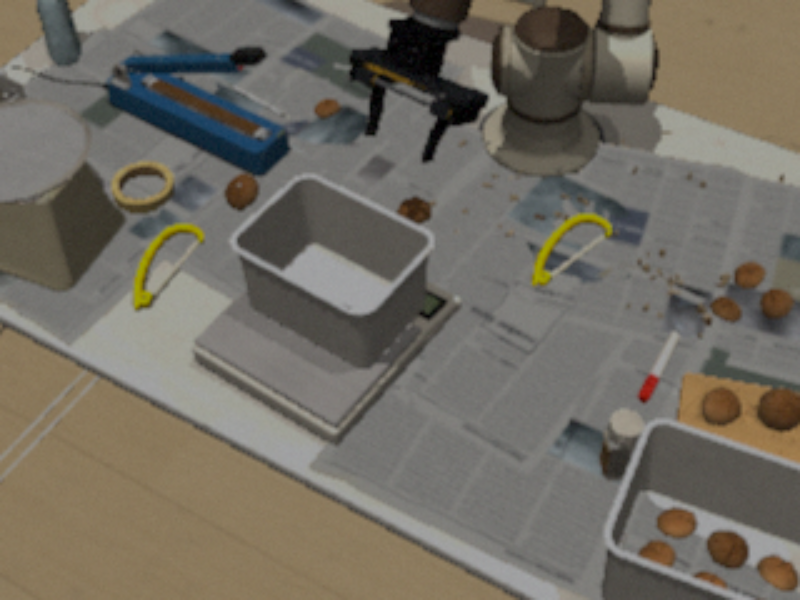

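View pics/t1.png

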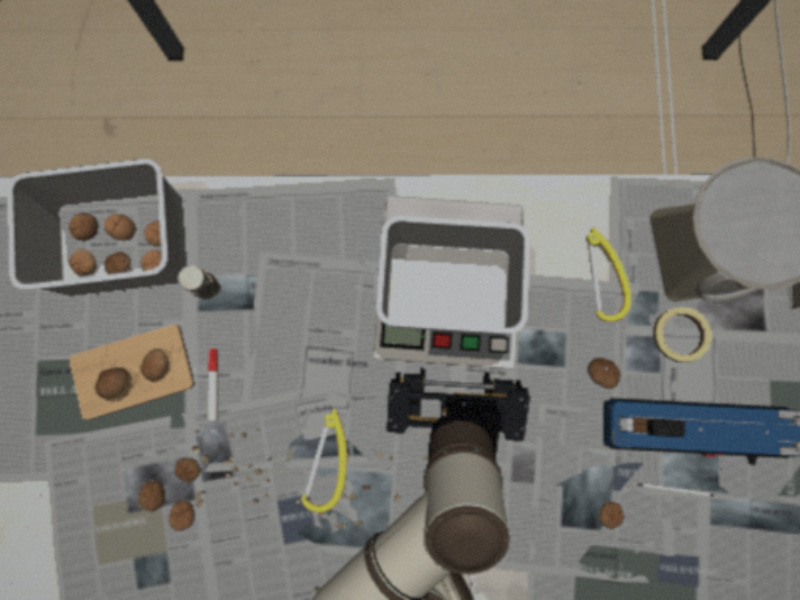

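```bash
python3 - <<'E'
from h import *
print(row(-.15,0,.16,30),row(-.15,0,.10,30),row(-.145,0,.09,30))
E
```

```text
[ 0.134  0.038  2.232  0.049 -0.022  0.041] [ 0.881  0.035  3.533  0.049 -0.022  0.041] [ 0.897  0.034  3.812  0.049 -0.022  0.041]
```

Call:
{"name": "move_arm", "arguments": {"motion": [0,0,0.5,0,0,0,-1,0.1,0,1.1,0,0,0,-1,0.1,0,1.7,0,0,0,-1,0.2,0,2.3,0,0,0,-1,0.5,0,2.8,0,0,0,-1,0.7,0,3.2,0,0,0,-1,0.9,0,3.5,0,0,0,-1,0.9,0,3.8,0,0,0,-1,0.9,0,3.8,0,0,0,-1]}}

```text
time_s: 2.95
tcp_pos: [0.4243, -0.0748, 0.1541]
ee_rot: [[-0.888, 0.056, 0.456], [0.06, 0.998, -0.005], [-0.455, 0.023, -0.89]]
wrist_force: [-0.2, 0.0, -0.7]
gripper_width: 1.001
```

```bash
python3 - <<'E'
from h import *
st(); print(row(-.125,0,.09,30),row(-.055,0,.09,30))
from station import imaging
im=imaging.capture("scene"); cv2.imwrite("pics/s2.png",cv2.resize(im[80:230,170:370],(800,600)))
E
```

```text
t 2.95 tcp_scale_mm [-136.3  -17.9  154.1] F_scale [-0.16  0.04 -0.66] w 1.001 z [ 0.455  0.028 -0.89 ] y [-0.017  1.     0.023] J [  11.5   -5.1  -61.1   36.5   -9.2 -139.8]
[ 0.476  0.405  1.566  0.324 -0.588  0.041] [-1.083  0.376  2.362  0.324 -0.588  0.041]
```

View pics/s2.png

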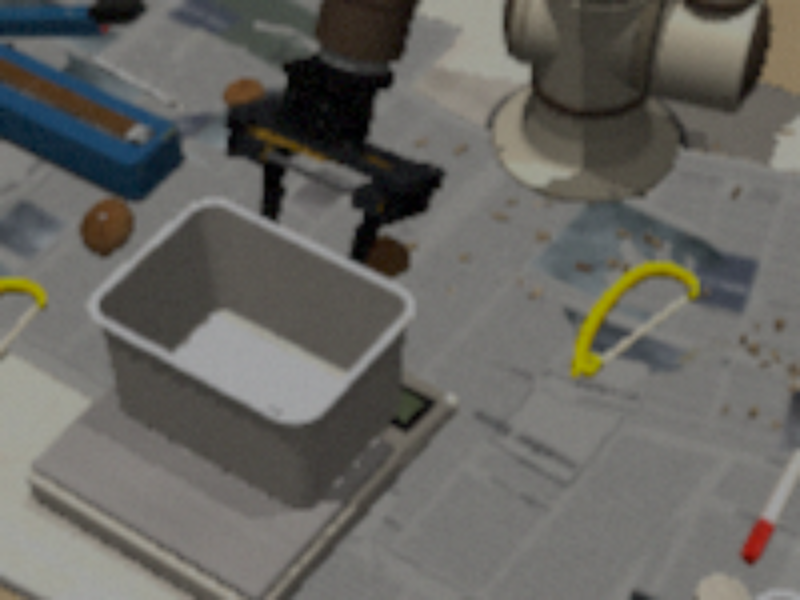

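Joints 3 and 5 reached their range limits, so a 30° tilt isn't reachable this close to the base. I'll use about 12° instead. With the TCP at z≈0.125 the tips press about 68 mm above the bin's foot, and the gripper body clears the rim.

```bash
python3 - <<'E'
from h import *
print(row(-.15,0,.18,20),row(-.15,0,.18,12))
E
```

```text
[ 0.002  0.464 -0.716  0.324  1.415  0.075] [ 2.000e-03  4.640e-01 -7.160e-01  3.190e-01  3.015e+00  9.700e-02]
```

Call:
{"name": "move_arm", "arguments": {"motion": [0,0.1,-0.5,0.1,0,0,-1,0,0.2,-0.7,0.2,0.7,0,-1,0,0.4,-0.7,0.3,1.4,0.1,-1,0,0.46,-0.72,0.32,2.2,0.1,-1,0,0.46,-0.72,0.32,3,0.1,-1,0,0.46,-0.72,0.32,3,0.1,-1,0,0.46,-0.72,0.32,3,0.1,-1]}}

```text
time_s: 3.58
tcp_pos: [0.4127, -0.0556, 0.1809]
ee_rot: [[-0.975, 0.073, 0.212], [0.071, 0.997, -0.015], [-0.212, 0.001, -0.977]]
wrist_force: [-0.5, -0.2, -1.0]
gripper_width: 0.998
```

```bash
python3 - <<'E'
from h import *
st(); print(row(-.145,0,.125,12),row(-.125,0,.125,12),row(-.055,0,.125,12))
E
```

```text
t 3.58 tcp_scale_mm [-149.2    0.4  180.9] F_scale [-0.44 -0.26 -1.01] w 0.998 z [ 0.212  0.001 -0.977] y [0.    1.    0.001] J [  18.4   -3.1  -41.1    7.1  -40.8 -117.5]
[ 0.194 -0.01   1.389  0.008  0.051 -0.006] [-0.294 -0.01   1.495  0.008  0.051 -0.006] [-2.004 -0.01   1.866  0.008  0.051 -0.006]
```

Call:
{"name": "move_arm", "arguments": {"motion": [0.05,0,0.4,0,0,0,-1,0.1,0,0.8,0,0,0,-1,0.15,0,1.1,0,0,0,-1,0.2,0,1.3,0,0,0,-1,0.2,0,1.39,0,0,0,-1,0.2,0,1.39,0,0,0,-1]}}

```text
time_s: 4.08
tcp_pos: [0.4149, -0.0564, 0.124]
ee_rot: [[-0.975, 0.072, 0.21], [0.071, 0.997, -0.015], [-0.211, -0.0, -0.978]]
wrist_force: [0.5, -0.0, 0.8]
gripper_width: 1.001
```

```bash
python3 - <<'E'
from h import *
st(); print(row(-.125,0,.125,12),row(-.11,0,.125,12),row(-.055,0,.125,12))
E
```

```text
t 4.08 tcp_scale_mm [-146.9   -0.2  124. ] F_scale [ 0.51 -0.01  0.82] w 1.001 z [ 0.211 -0.    -0.978] y [ 0.  1. -0.] J [  18.1    2.1  -46.8    9.2  -30.1 -119.7]
[-0.541  0.006  0.092 -0.002  0.033 -0.001] [-0.907  0.006  0.171 -0.002  0.033 -0.001] [-2.252e+00  6.000e-03  4.610e-01 -2.000e-03  3.300e-02 -1.000e-03]
```

Call:
{"name": "move_arm", "arguments": {"motion": [-0.1,0,0.02,0,0,0,-1,-0.2,0,0.04,0,0,0,-1,-0.3,0,0.06,0,0,0,-1,-0.4,0,0.08,0,0,0,-1,-0.5,0,0.1,0,0,0,-1,-0.6,0,0.12,0,0,0,-1,-0.7,0,0.14,0,0,0,-1,-0.8,0,0.16,0,0,0,-1,-0.9,0,0.18,0,0,0,-1,-1.0,0,0.2,0,0,0,-1,-1.1,0,0.22,0,0,0,-1,-1.2,0,0.25,0,0,0,-1,-1.3,0,0.27,0,0,0,-1]}}

```text
time_s: 5.17
tcp_pos: [0.4678, -0.0604, 0.1241]
ee_rot: [[-0.975, 0.073, 0.209], [0.071, 0.997, -0.016], [-0.209, -0.001, -0.978]]
wrist_force: [-3.9, -0.3, 1.6]
gripper_width: 1.001
```

```bash
python3 - <<'E'
from h import *
st(); print(row(-.066,0,.125,12),row(-.055,0,.125,12))
from station import imaging
im=imaging.capture("scene"); cv2.imwrite("pics/s3.png",cv2.resize(im[80:230,170:370],(800,600)))
E
```

```text
t 5.17 tcp_scale_mm [-93.9  -0.4 124.1] F_scale [-3.85 -0.57  1.61] w 1.001 z [ 0.209 -0.001 -0.978] y [ 0.     1.    -0.001] J [  15.     7.6  -39.9    7.7  -31.3 -115.4]
[-0.687  0.011  0.125 -0.008  0.018 -0.004] [-0.955  0.012  0.182 -0.008  0.018 -0.004]
```

View pics/s3.png

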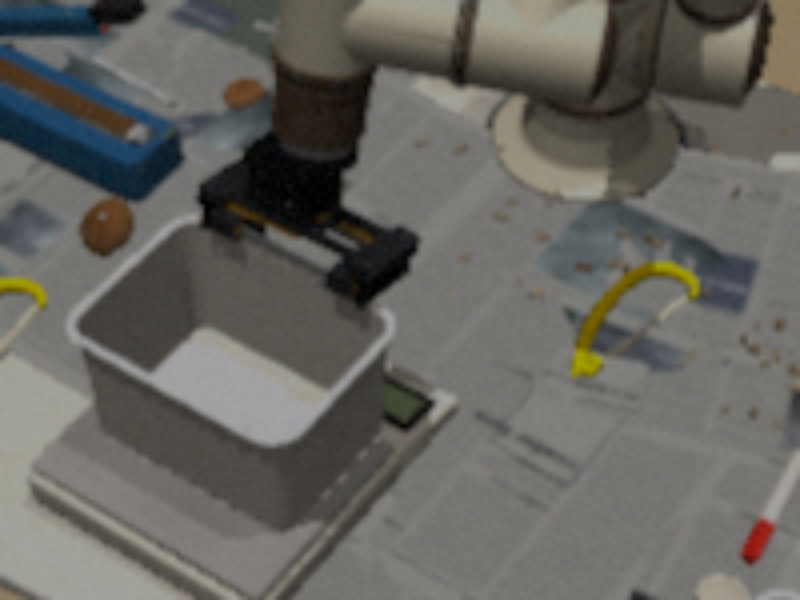

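The bin is sliding upright at about 4 N, with its corner (270,520) flat on the pan. I'll push to about 8 mm short of the goal, then measure.

Call:
{"name": "move_arm", "arguments": {"motion": [-0.08,0,0.01,0,0,0,-1,-0.16,0,0.03,0,0,0,-1,-0.24,0,0.04,0,0,0,-1,-0.32,0,0.06,0,0,0,-1,-0.4,0,0.07,0,0,0,-1,-0.48,0,0.09,0,0,0,-1,-0.56,0,0.1,0,0,0,-1,-0.64,0,0.12,0,0,0,-1,-0.7,0,0.13,0,0,0,-1,-0.74,0,0.14,0,0,0,-1,-0.74,0,0.14,0,0,0,-1]}}

```text
time_s: 6.13
tcp_pos: [0.4996, -0.0624, 0.1252]
ee_rot: [[-0.975, 0.072, 0.211], [0.071, 0.997, -0.015], [-0.212, -0.0, -0.977]]
wrist_force: [-1.8, -1.0, -2.0]
gripper_width: 0.999
```

```bash
cat >> h.py <<'E'
def shot(n,out,x0,y0,w,h,k):
    from station import imaging
    im=imaging.capture(n); cv2.imwrite(out+"_raw.png",im); im=im[y0:y0+h,x0:x0+w]
    im=cv2.resize(im,None,fx=k,fy=k,interpolation=cv2.INTER_CUBIC); im=cv2.convertScaleAbs(im,alpha=1.3,beta=15)
    for i in range(0,w,10):
        cv2.line(im,(i*k,0),(i*k,6 if i%20 else 12),(0,0,255),1)
        if i%20==0: cv2.putText(im,str(x0+i),(i*k+2,22),0,.4,(0,0,255),1)
    for i in range(0,h,10):
        cv2.line(im,(0,i*k),(6 if i%20 else 12,i*k),(0,0,255),1)
        if i%20==0: cv2.putText(im,str(y0+i),(14,i*k+4),0,.4,(0,0,255),1)
    cv2.imwrite(out+".png",im)
E
python3 - <<'E'
from h import *
st(); shot("top","pics/t4",230,110,130,120,5); shot("scene","pics/s4",165,125,130,120,5)
E
```

```text
t 6.13 tcp_scale_mm [-6.200e+01 -1.000e-01  1.252e+02] F_scale [-1.71 -1.13 -2.03] w 0.999 z [ 0.212 -0.    -0.977] y [ 0.  1. -0.] J [  13.6   10.5  -35.7    7.   -32.3 -113.3]
```

View pics/t4.png

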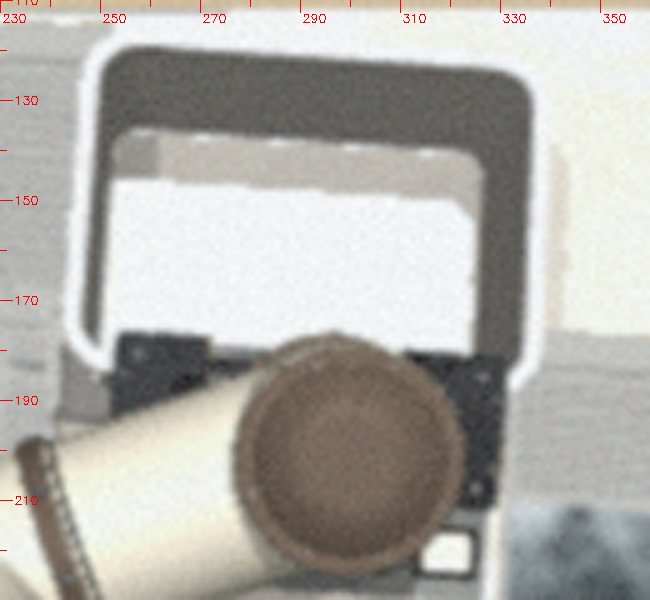

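View pics/s4.png

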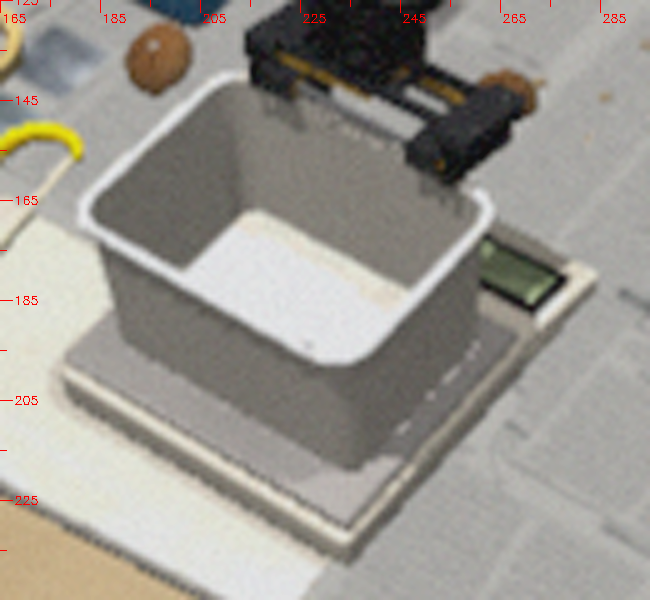

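```bash
python3 - <<'E'
from h import *
P=params()
def unproj(n,q,z):
    p=P[n];T=p["world_from_camera"]; d=T[:3,:3]@np.linalg.inv(p["intrinsics"])@np.r_[q,1]; o=T[:3,3]; X=o+d*(z-o[2])/d[2]
    v=X[:2]-SV[:2]; c,s=np.cos(SV[2]),np.sin(SV[2]); return (1000*np.array([c*v[0]+s*v[1],-s*v[0]+c*v[1]])).round(1)
for nm,n,q,z in [("base back edge L","scene",(192,196),.058),("base back","scene",(225,213.5),.058),("base left","scene",(245,210),.058),("base left","scene",(256,199),.058),
 ("pan back","scene",(180,203),.058),("pan back","scene",(225,227),.058),("pan left","scene",(245,220),.058),
 ("rim inner back","top",(257,119.8),.193),("rim inner back","top",(325,124.3),.193),("rim inner right","top",(334,140),.193),("rim inner right","top",(332.5,175),.193),
 ("rim outer left","top",(244.5,145),.193),("rim outer left","top",(242.8,170),.193),("rim outer right","top",(338,150),.193),
 ("OLD inner back","top",(255,141.6),.193),("OLD inner back","top",(328,146.4),.193),("OLD outer front","top",(250,208),.193),("OLD outer front","top",(330,212.6),.193),("OLD outL","top",(243,175),.193),("OLD outR","top",(338.2,180),.193)]:
    print(nm,n,unproj(n,q,z))
E
```

```text
base back edge L scene [109.7 -81. ]
base back scene [103.6  62.5]
base left scene [ 52.4 109.8]
base left scene [ -8.4 112.7]
pan back scene [157.5 -95. ]
pan back scene [147.8  97.3]
pan left scene [ 86.4 135. ]
rim inner back top [107.   94.8]
rim inner back top [107.1 -80.3]
rim inner right top [  67.  -105.1]
rim inner right top [ -24.2 -105.2]
rim outer left top [ 38.  121.8]
rim outer left top [-27.2 121.2]
rim outer right top [  41.5 -116.4]
OLD inner back top [48.8 95.7]
OLD inner back top [ 49.1 -90.6]
OLD outer front top [-122.3   95.9]
OLD outer front top [-119.8 -103.1]
OLD outL top [-40.  119.7]
OLD outR top [ -36. -120.]
```

By touch and by the rim shift in the top view (+58 mm), the bin is now at about scale x = 28 mm. It is square, and needs about 7 mm more.

Call:
{"name": "move_arm", "arguments": {"motion": [-0.04,0,0.01,0,0,0,-1,-0.08,0,0.02,0,0,0,-1,-0.12,0,0.02,0,0,0,-1,-0.16,0,0.03,0,0,0,-1,-0.17,0,0.03,0,0,0,-1,-0.17,0,0.03,0,0,0,-1]}}

```text
time_s: 6.73
tcp_pos: [0.5066, -0.0628, 0.1256]
ee_rot: [[-0.975, 0.072, 0.212], [0.071, 0.997, -0.015], [-0.212, 0.0, -0.977]]
wrist_force: [-1.1, -0.3, -1.0]
gripper_width: 1.001
```

```bash
python3 - <<'E'
from h import *
st(); print(row(-.09,-.0,.125,12),row(-.126,-.0,.16,8.6),row(-.126,-.046,.25,8.6))
E
```

```text
t 6.73 tcp_scale_mm [-55.    0.  125.6] F_scale [-1.07 -0.38 -0.96] w 1.001 z [ 0.212  0.    -0.977] y [-0.  1.  0.] J [  13.4   11.2  -34.8    6.8  -32.6 -112.9]
[ 0.858 -0.    -0.171  0.001  0.049  0.   ] [ 1.551e+00 -0.000e+00 -1.217e+00  1.000e-03  7.290e-01  0.000e+00] [ 1.074e+00 -1.150e+00 -3.416e+00  1.000e-03  7.290e-01  0.000e+00]
```

Call:
{"name": "move_arm", "arguments": {"motion": [0.2,0,-0.04,0,0,0,-1,0.5,0,-0.1,0,0,0,-1,0.9,0,-0.17,0,0,0,-1,1.4,0,-0.4,0,0.2,0,-1,1.6,0,-1.2,0,0.4,0,-1,1.6,0,-2.0,0,0.6,0,0,1.5,0,-2.8,0,0.7,0,1,1.4,-0.8,-3.4,0,0.7,0,1,1.4,-1.6,-3.6,0,0.7,0,1,1.4,-2.6,-3.6,0,0.7,0,1,1.4,-3.6,-3.6,0,0.7,0,1,1.4,-4.6,-3.6,0,0.7,0,1,1.4,-5.6,-3.6,0,0.7,0,1,1.4,-6.4,-3.6,0,0.7,0,1,1.4,-7.0,-3.6,0,0.7,0,1,1.4,-7.0,-3.6,0,0.7,0,1]}}

```text
time_s: 8.07
tcp_pos: [0.4013, -0.3398, 0.2545]
ee_rot: [[-0.985, 0.077, 0.153], [0.076, 0.997, -0.014], [-0.153, -0.002, -0.988]]
wrist_force: [1.1, -0.2, -0.3]
gripper_width: 0.249
```

```bash
python3 - <<'E'
from h import *
st(); shot("top","pics/t5",230,110,130,130,5); shot("scene","pics/s5",165,125,130,120,5)
E
```

```text
t 8.07 tcp_scale_mm [-140.  -283.9  254.5] F_scale [ 1.1  -0.12 -0.28] w 0.249 z [ 0.153 -0.003 -0.988] y [ 0.005  1.    -0.002] J [-24.4   7.4 -14.2  -3.3 -60.2 -68.6]
```

View pics/t5.png

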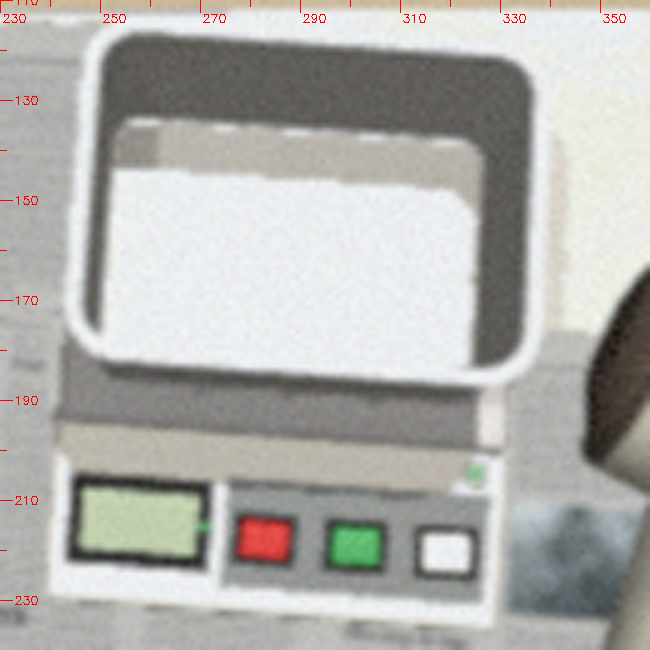

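View pics/s5.png

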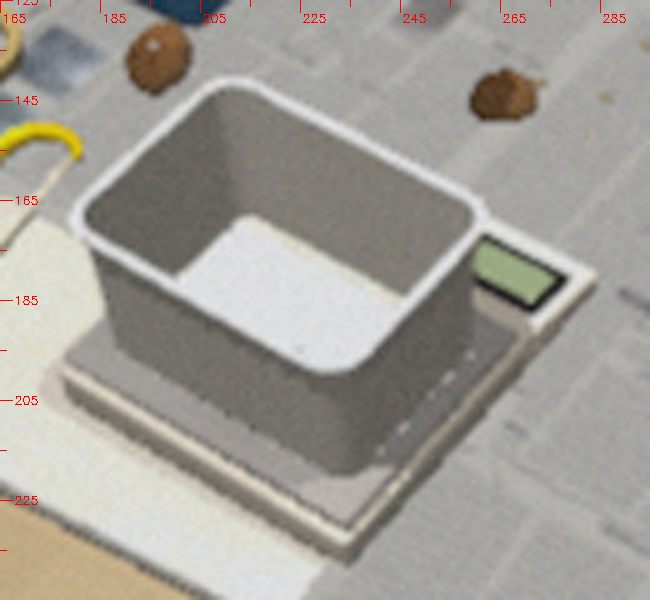

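```bash
python3 - <<'E'
from h import *
P=params()
sv=SV; 
n="top"; im=cv2.imread("pics/t5_raw.png"); ims=cv2.imread("pics/s5_raw.png")
c,s=np.cos(sv[2]),np.sin(sv[2]); bv=np.r_[sv[0]+c*.035,sv[1]+s*.035,sv[2]]
for n,im,x0,y0 in (("top",im,230,110),("scene",ims,165,125)):
    k=5; im=cv2.resize(im,None,fx=k,fy=k,interpolation=cv2.INTER_CUBIC)
    def poly(X,col): cv2.polylines(im,[((proj(P[n],X)+.5)*k-.5).round().astype(int)],True,col,1)
    poly(place(bv,[(a*.091,b*.121,.193) for a,b in RIM]),(0,0,255))
    poly(place(bv,[(a*.081,b*.111,.058) for a,b in RIM]),(255,0,255))
    poly(place(bv,[(a*.078,b*.108,.193) for a,b in RIM]),(0,128,255))
    poly(place(sv,[(.137,.127,.058),(.137,-.127,.058),(-.067,-.127,.058),(-.067,.127,.058)]),(255,0,0))
    poly(place(sv,[(-.168,.131,.03),(-.168,-.131,.03),(-.072,-.131,.045),(-.072,.131,.045)]),(0,255,255))
    for y in (.006,-.046,-.098): poly(place(sv,[(-.126+a*.011,y+b*.014,.042+a*.0017) for a,b in RIM]),(255,255,0))
    cv2.imwrite(f"pics/ov5_{n}.png",im[y0*k:(y0+118)*k,x0*k:(x0+130)*k])
E
```

```text
(no output)
```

View pics/ov5_top.png

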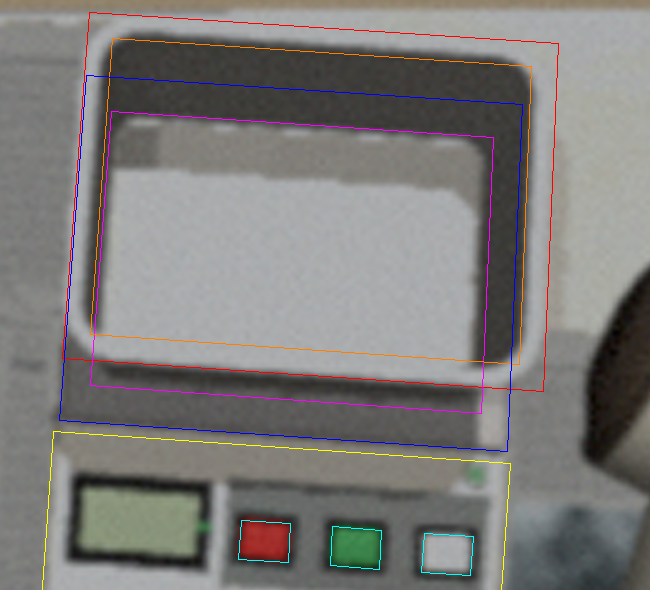

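View pics/ov5_scene.png

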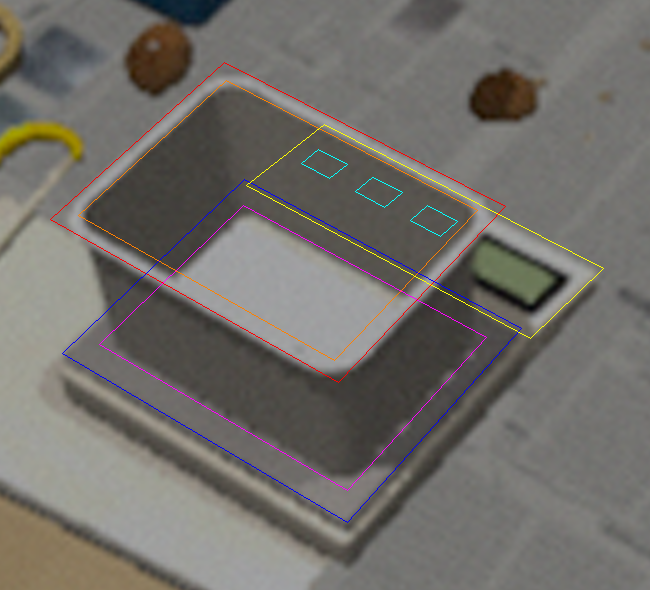

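```bash
python3 - <<'E'
from h import *
im=cv2.imread("pics/s5_raw.png")[180:240,172:252]; im=cv2.resize(im,None,fx=10,fy=10,interpolation=cv2.INTER_CUBIC)
im=cv2.convertScaleAbs(im,alpha=1.6,beta=0)
for i in range(0,80,10): cv2.putText(im,str(172+i),(i*10,12),0,.4,(0,0,255),1); cv2.line(im,(i*10,14),(i*10,22),(0,0,255),1)
for i in range(0,60,10): cv2.putText(im,str(180+i),(0,i*10+4),0,.4,(0,0,255),1); cv2.line(im,(26,i*10),(34,i*10),(0,0,255),1)
cv2.imwrite("pics/s5z.png",im)
E
```

```text
(no output)
```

View pics/s5z.png

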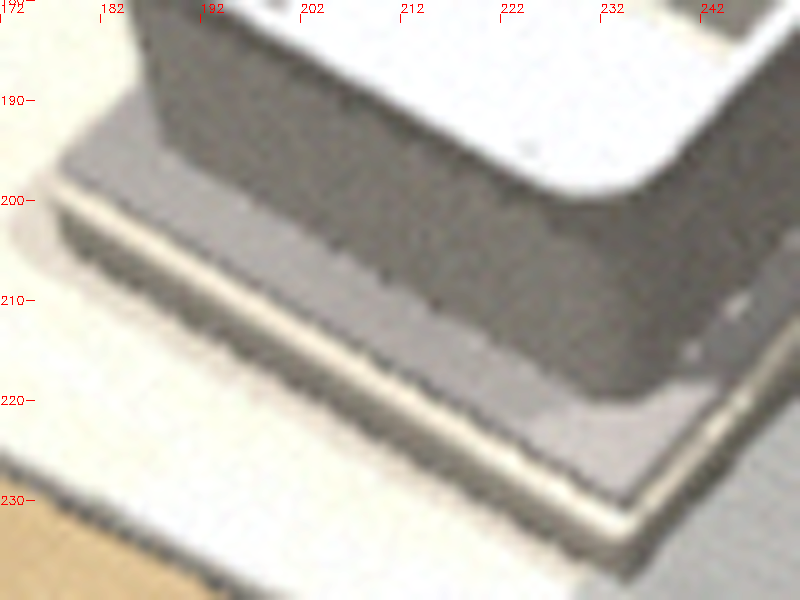

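```bash
python3 - <<'E'
from h import *
P=params()
def unproj(n,q,z):
    p=P[n];T=p["world_from_camera"]; d=T[:3,:3]@np.linalg.inv(p["intrinsics"])@np.r_[q,1]; o=T[:3,3]; X=o+d*(z-o[2])/d[2]
    v=X[:2]-SV[:2]; c,s=np.cos(SV[2]),np.sin(SV[2]); return (1000*np.array([c*v[0]+s*v[1],-s*v[0]+c*v[1]])).round(1)
for nm,q in [("pan back",(179,197.5)),("pan back",(206,214)),("pan back",(230,228.3)),("base back",(190,196)),("base back",(210,207.5)),("base back",(228,218)),
("pan left",(236,229)),("pan left",(251,212)),("base left",(240,215.5)),("base left",(251,204))]: print(nm,unproj("scene",q,.058))
for nm,q,z in [("pan front",(245,194.3),.058),("pan front",(285,197),.058),("pan front",(322,199.3),.058),("in back",(255,117.2),.193),("in back",(325,121.8),.193),("out front",(255,182.5),.193),("out front",(325,186.5),.193),("pan left front corner",(242,194),.058),("in left",(249,130),.193),("in left",(246.5,165),.193),("in right",(336.3,130),.193),("in right",(334.3,165),.193)]: print(nm,unproj("top",q,z))
E
```

```text
pan back [ 141.1 -114.3]
pan back [142.5  10.3]
pan back [142.4 114.2]
base back [113.7 -86.8]
base back [112.9   3.8]
base back [112.7  82.6]
pan left [133.2 132.4]
pan left [ 47.5 131.8]
base left [ 81.  109.8]
base left [ 19.5 111.3]
pan front [-68.4 116.9]
pan front [-68.1   3.3]
pan front [ -67.3 -101.4]
in back [113.6 100.4]
in back [113.8 -80. ]
out front [-57.1  88.1]
out front [-54.9 -87.7]
pan left front corner [-68.1 125.5]
in left [ 78.4 113.3]
in left [-13.7 112.8]
in right [  93.9 -109.9]
in right [   1.8 -108.6]
```

```bash
python3 - <<'E'
from h import *
im=cv2.imread("pics/s5_raw.png")[137:202,176:266]; k=9; im=cv2.resize(im,None,fx=k,fy=k,interpolation=cv2.INTER_CUBIC)
im=cv2.convertScaleAbs(im,alpha=1.0,beta=0)
for i in range(0,90,10): cv2.putText(im,str(176+i),(i*k,12),0,.4,(0,0,255),1); cv2.line(im,(i*k,0),(i*k,600),(0,0,255),1)
for i in range(3,65,10): cv2.putText(im,str(137+i),(0,i*k+4),0,.4,(0,0,255),1); cv2.line(im,(0,i*k),(810,i*k),(0,0,255),1)
cv2.imwrite("pics/s5r.png",im[:,:800])
E
```

```text
(no output)
```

View pics/s5r.png

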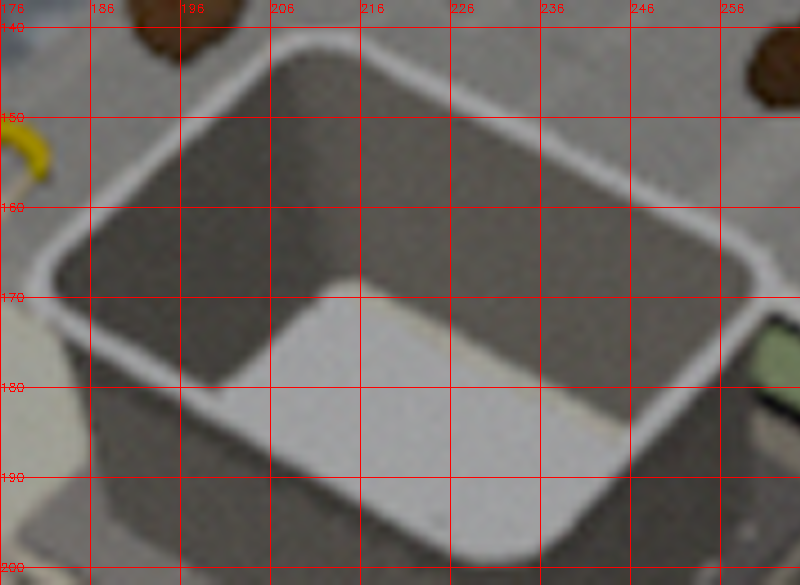

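```bash
cat > ba.py <<'E'
from h import *
P=params()
# scale points (cam, X, px)  top picks from t5 (k=5 -> -0.4)
o=.4
def t(x,y): return (x-o,y-o)
SL=[] # scale lines: cam, A, B, px
pf=((-.067,.127,.058),(-.067,-.127,.058)); pb=((.137,.127,.058),(.137,-.127,.058)); pl=((-.067,.127,.058),(.137,.127,.058)); 
fr=((-.168,.131,.03),(-.168,-.131,.03))
for q in [(245,194.3),(285,197),(322,199.3)]: SL.append(("top",*pf,t(*q)))
for q in [(179,197.5),(206,214),(230,228.3)]: SL.append(("scene",*pb,(q[0]-.45,q[1]-.45)))
for q in [(236,229),(251,212)]: SL.append(("scene",*pl,(q[0]-.45,q[1]-.45)))
SP=[("top",(-.126,.006,.042),t(282.6,217.8)),("top",(-.126,-.046,.042),t(301,219.2)),("top",(-.126,-.098,.042),t(319,220.5)),("top",(-.067,.127,.058),t(242,194)),
 ("scene",(-.168,.131,.030),(283.6,179.3))]
# bin lines: cam, edge, inner?, px
B=[("top",0,1,t(255,117.2)),("top",0,1,t(325,121.8)),("top",2,0,t(255,182.5)),("top",2,0,t(325,186.5)),("top",3,1,t(249,130)),("top",3,1,t(246.5,165)),("top",1,1,t(336.3,130)),("top",1,1,t(334.3,165)),("top",3,0,t(245.3,130)),("top",3,0,t(243,165)),
("scene",2,0,(235.6,150.7)),("scene",2,0,(225.6,145.9)),("scene",2,0,(245.7,155.7)),("scene",2,1,(235.6,153.2)),("scene",2,1,(225.6,148.3)),("scene",2,1,(245.7,158.3)),
("scene",1,0,(195.6,148)),("scene",1,0,(185.6,157.9)),("scene",1,1,(195.6,150.8)),("scene",1,1,(185.6,161.6)),
("scene",3,1,(255.7,171.9)),("scene",3,1,(251.1,177.7)),("scene",0,1,(195.6,177.1)),("scene",0,1,(188.9,173.2))]
def cam(n,c):
    p=dict(P[n]); T=p["world_from_camera"].copy(); T[:3,3]=T[:3,3]+c[:3]; T[:3,:3]=R.from_rotvec(c[3:])@np.eye(3)@T[:3,:3] if False else R.from_rotvec(c[3:]).as_matrix()@T[:3,:3]; p["world_from_camera"]=T; return p
def res(v,full=False):
    s,b,m,a=v[:3],v[3:6],v[6],v[7]; C={"top":cam("top",v[8:14]),"scene":cam("scene",v[14:20])}
    rs=[]
    for n,X,q in SP: rs+=list(proj(C[n],place(s,X))[0]-q)
    for n,A,Bq,q in SL:
        c=proj(C[n],place(s,[A,Bq])); rs.append(linedist(c[0],c[1],np.array(q)))
    bb=np.r_[s[:2]+R.from_euler("z",s[2]).as_matrix()[:2,:2]@b[:2],s[2]+b[2]]
    for n,k,inn,q in B:
        e=a if inn else m; D=place(bb,[(x*(.081+e),y*(.111+e),.193) for x,y in RIM]); c=proj(C[n],D[[k,(k+1)%4]]); rs.append(linedist(c[0],c[1],np.array(q)))
    rs=np.array(rs)
    if full: return rs
    return np.r_[rs/.5,v[8:11]/.002,v[14:17]/.002,v[11:14]/.002,v[17:20]/.002]
v0=np.r_[SV,.035,0,0,.009,-.002,np.zeros(12)]
q=least_squares(res,v0,x_scale=.01,loss="soft_l1"); v=q.x
J=q.jac; cov=np.linalg.inv(J.T@J); sd=np.sqrt(np.diag(cov))
print("scale",v[:2].round(4),np.degrees(v[2]).round(2),"bin in scale mm",(v[3:5]*1e3).round(1),"yaw",np.degrees(v[5]).round(2),"m,a",(v[6:8]*1e3).round(1))
print("sd",(sd[3:5]*1e3).round(1),np.degrees(sd[5]).round(2)); print("cam",(v[8:]*1e3).round(1)); print(res(v,True).round(1))
E
python3 ba.py
```

```text
scale [ 0.5643 -0.0652] -3.8 bin in scale mm [32.9  0.7] yaw -0.19 m,a [9.4 0.1]
sd [1.  1.3] 0.52
cam [ 0.5 -0.2 -0.   0.2 -1.2 -0.2 -0.5  0.2 -0.9  1.7  0.6 -0.2]
[-0.   0.1 -0.2 -0.1  0.1 -0.2 -0.6 -0.   0.7 -0.9  0.1  0.3  0.2  0.2
 -0.4 -0.5 -1.  -0.9 -0.   0.1  0.3  0.9 -0.2 -0.1 -0.2  0.4 -0.3  0.1
 -0.1  0.2 -0.3 -0.1  0.2 -0.1 -0.9 -0.4 -1.1  0.1  0.2 -0.5  0.5  0.6]
```

The joint fit of both cameras puts the bin at (33 ± 1, 0.7) mm with -0.2° yaw. I'll nudge it about 2 mm more, since there is plenty of time.

```bash
sed -i 's/^SV=.*/SV=np.array([.563,-.066,np.radians(-4.0)])/' h.py; python3 - <<'E'
from h import *
st(); print(row(-.11,0,.25,12),row(-.11,0,.125,12)); print(place(SV,[(-.057,0,0),(-.0555,0,0)]))
E
```

```text
t 8.17 tcp_scale_mm [-142.7 -281.3  254.4] F_scale [-0.32  0.82 -0.73] w 0.158 z [ 0.153 -0.001 -0.988] y [ 0.005  1.    -0.   ] J [-24.1   7.2 -14.4  -3.4 -60.2 -68.7]
[-0.758  7.037  0.226 -0.013 -0.644 -0.053] [-0.281  7.038  3.315 -0.013 -0.644 -0.053]
[[ 0.50613885 -0.06202388  0.        ]
 [ 0.5076352  -0.06212852  0.        ]]
```

Call:
{"name": "move_arm", "arguments": {"motion": [0,0.5,0,0,0,0,-1,0,1.2,0,0,0,0,-1,-0.1,2,0,0,0,0,-1,-0.2,3,0,0,-0.1,0,-1,-0.4,4,0.1,0,-0.3,0,-1,-0.5,5,0.1,0,-0.5,0,-1,-0.7,6,0.2,0,-0.6,0,-1,-0.7,6.6,0.2,0,-0.64,-0.05,-1,-0.75,7.04,0.22,0,-0.64,-0.05,-1,-0.7,7.04,0.8,0,-0.64,-0.05,-1,-0.6,7.04,1.4,0,-0.64,-0.05,-1,-0.5,7.04,2.0,0,-0.64,-0.05,-1,-0.4,7.04,2.6,0,-0.64,-0.05,-1,-0.3,7.04,3.1,0,-0.64,-0.05,-1,-0.28,7.04,3.3,0,-0.64,-0.05,-1,-0.28,7.04,3.3,0,-0.64,-0.05,-1]}}

```text
time_s: 9.5
tcp_pos: [0.4512, -0.0576, 0.1239]
ee_rot: [[-0.977, 0.068, 0.203], [0.066, 0.998, -0.016], [-0.204, -0.002, -0.979]]
wrist_force: [0.4, -0.1, -0.0]
gripper_width: 0.997
```

```bash
python3 - <<'E'
from h import *
st(); print(row(-.065,-.001,.125,12),row(-.0545,-.001,.125,12))
E
```

```text
t 9.5 tcp_scale_mm [-112.1    0.6  123.9] F_scale [ 0.42 -0.07 -0.01] w 0.997 z [ 0.204 -0.002 -0.979] y [-0.001  1.    -0.002] J [  16.1    6.1  -41.8    7.9  -31.3 -116.4]
[-1.158 -0.042  0.213 -0.019 -0.045  0.021] [-1.415 -0.042  0.266 -0.019 -0.045  0.021]
```

Call:
{"name": "move_arm", "arguments": {"motion": [-0.2,0,0.04,0,0,0,-1,-0.4,0,0.08,0,0,0,-1,-0.6,0,0.12,0,0,0,-1,-0.8,0,0.15,0,0,0,-1,-1.0,-0.04,0.18,0,0,0,-1,-1.15,-0.04,0.21,0,0,0,-1,-1.25,-0.04,0.23,0,0,0,-1,-1.32,-0.04,0.25,0,0,0,-1,-1.37,-0.04,0.26,0,0,0,-1,-1.42,-0.04,0.27,0,0,0,-1,-1.42,-0.04,0.27,0,0,0,-1,-1.42,-0.04,0.27,0,0,0,-1]}}

```text
time_s: 10.5
tcp_pos: [0.5075, -0.0635, 0.1245]
ee_rot: [[-0.977, 0.069, 0.201], [0.067, 0.998, -0.016], [-0.202, -0.003, -0.979]]
wrist_force: [-4.3, -1.0, 1.5]
gripper_width: 1.002
```

```bash
python3 - <<'E'
from h import *
st(); print(row(-.1,-.0,.125,12),row(-.13,-.0,.16,8.6),row(-.128,-.046,.20,8.6))
E
```

```text
t 10.5 tcp_scale_mm [-55.5  -1.4 124.5] F_scale [-4.25 -1.35  1.47] w 1.002 z [ 0.202 -0.002 -0.979] y [-0.001  1.    -0.003] J [  13.2   11.6  -34.1    6.5  -33.4 -112.2]
[ 1.086  0.035 -0.238 -0.027 -0.072  0.016] [ 1.644  0.033 -1.246 -0.028  0.608  0.016] [ 1.395 -1.119 -2.213 -0.028  0.608  0.016]
```

Call:
{"name": "move_arm", "arguments": {"motion": [-0.03,0,0.0,0,0,0,-1,-0.06,0,0.01,0,0,0,-1,-0.06,0,0.01,0,0,0,-1]}}

```text
time_s: 10.75
tcp_pos: [0.5099, -0.0637, 0.1245]
ee_rot: [[-0.977, 0.069, 0.201], [0.067, 0.998, -0.017], [-0.202, -0.003, -0.979]]
wrist_force: [-2.8, -0.2, 0.2]
gripper_width: 1.001
```

```bash
python3 - <<'E'
from h import *
st(); print(row(-.1,-.0,.125,12),row(-.13,-.0,.16,8.6),row(-.128,-.046,.20,8.6))
E
```

```text
t 10.75 tcp_scale_mm [-53.1  -1.4 124.5] F_scale [-2.76 -0.4   0.24] w 1.001 z [ 0.202 -0.003 -0.979] y [-0.001  1.    -0.003] J [  13.1   11.8  -33.8    6.4  -33.5 -112.1]
[ 1.146  0.036 -0.249 -0.029 -0.073  0.018] [ 1.704  0.035 -1.257 -0.029  0.607  0.017] [ 1.455 -1.118 -2.224 -0.029  0.607  0.017]
```

Call:
{"name": "move_arm", "arguments": {"motion": [0.2,0,-0.04,0,0,0,-1,0.5,0,-0.1,0,0,0,-1,0.9,0,-0.2,0,0,0,-1,1.4,0,-0.4,0,0.2,0,-1,1.6,0,-1.2,0,0.4,0,-1,1.6,0,-2.0,0,0.6,0,0,1.5,0,-2.8,0,0.6,0,1,1.4,-0.8,-3.4,0,0.6,0,1,1.4,-1.6,-3.6,0,0.6,0,1,1.4,-2.6,-3.6,0,0.6,0,1,1.4,-3.6,-3.6,0,0.6,0,1,1.4,-4.6,-3.6,0,0.6,0,1,1.4,-5.6,-3.6,0,0.6,0,1,1.4,-6.4,-3.6,0,0.6,0,1,1.4,-7.0,-3.6,0,0.6,0,1,1.4,-7.0,-3.6,0,0.6,0,1]}}

```text
time_s: 12.08
tcp_pos: [0.4074, -0.3409, 0.2549]
ee_rot: [[-0.986, 0.073, 0.151], [0.072, 0.997, -0.016], [-0.152, -0.005, -0.988]]
wrist_force: [-0.7, -1.5, 0.5]
gripper_width: 0.248
```

```bash
python3 - <<'E'
from h import *
st(); shot("top","pics/t6",230,110,130,120,5); shot("scene","pics/s6",165,125,130,120,5)
print(row(-.128,-.046,.12,8.6),row(-.128,-.046,.06,8.6))
E
```

```text
t 12.08 tcp_scale_mm [-136.  -285.1  254.9] F_scale [-0.62 -1.5   0.49] w 0.248 z [ 0.152 -0.005 -0.988] y [ 0.004  1.    -0.005] J [-24.1   7.9 -13.6  -3.1 -60.3 -68.8]
[ 0.3    5.91   3.344 -0.037  0.017 -0.007] [ 0.527  5.914  4.827 -0.037  0.017 -0.007]
```

View pics/t6.png

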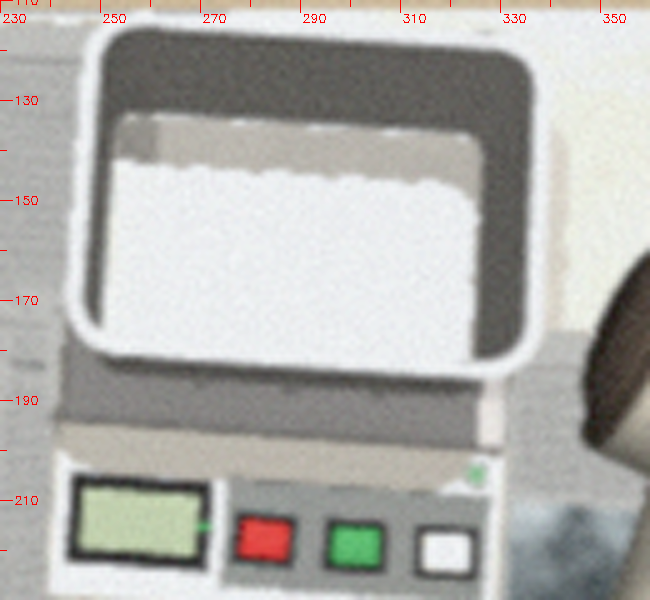

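View pics/s6.png

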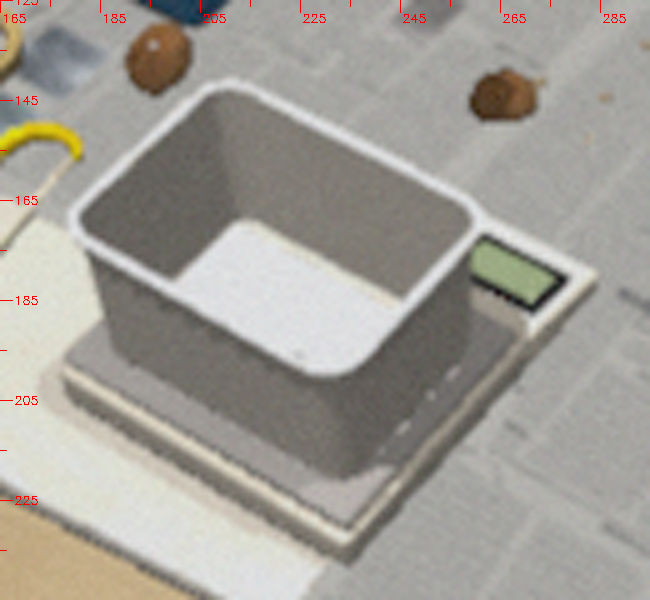

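The bin moved about 3 mm further, to x≈36 mm, and stands square with even pan margins. The keys are at about (281,217), (299,218) and (317,220). Next I'll move above the green key with the gripper shut.

Call:
{"name": "move_arm", "arguments": {"motion": [0,0.4,0.0,0,0,0,1,0,1.1,0.1,0,0,0,1,0.1,2,0.3,0,0,0,1,0.1,3,0.6,0,0,0,1,0.2,4,1.2,0,0,0,1,0.2,4.8,1.8,0,0,0,1,0.3,5.5,2.4,0,0,0,1,0.3,5.9,3.0,0,0,0,1,0.3,5.9,3.5,0,0,0,1,0.4,5.9,4.0,0,0,0,1,0.5,5.91,4.5,0,0,0,1,0.52,5.91,4.7,0,0,0,1,0.52,5.91,4.8,0,0,0,1,0.52,5.91,4.82,0,0,0,1,0.52,5.91,4.82,0,0,0,1]}}

```text
time_s: 13.43
tcp_pos: [0.4329, -0.1025, 0.0609]
ee_rot: [[-0.986, 0.069, 0.152], [0.068, 0.998, -0.013], [-0.153, -0.003, -0.988]]
wrist_force: [0.5, -0.0, -0.1]
gripper_width: 0.001
```

```bash
python3 - <<'E'
from h import *
st(); shot("top","pics/t7",230,130,130,120,5); print(row(-.1265,-.046,.046,8.6),row(-.126,-.046,.042,8.6),row(-.1255,-.046,.038,8.6)) 
E
```

```text
t 13.43 tcp_scale_mm [-127.2  -45.5   60.9] F_scale [ 0.48  0.03 -0.11] w 0.001 z [ 0.153 -0.003 -0.988] y [-0.     1.    -0.003] J [   9.2   12.9  -44.5    5.3  -24.2 -107.9]
[ 0.045 -0.009  0.378 -0.03   0.043  0.003] [ 0.048 -0.008  0.478 -0.03   0.043  0.003] [ 0.051 -0.008  0.579 -0.03   0.043  0.003]
```

View pics/t7.png

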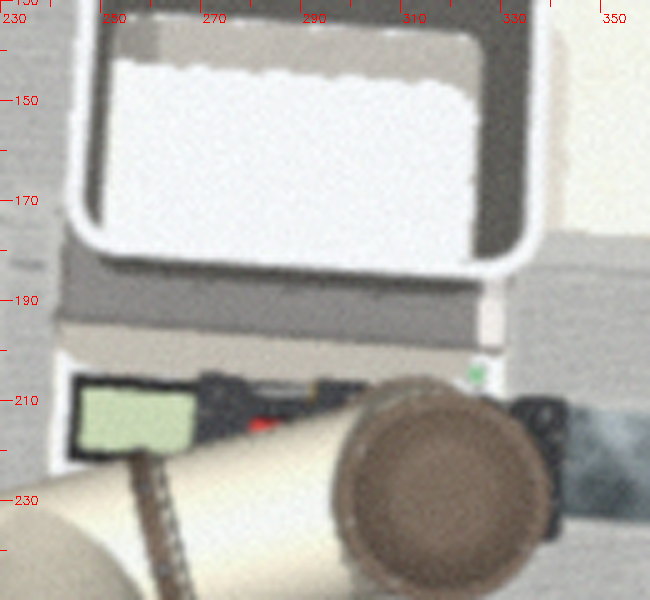

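Call:
{"name": "move_arm", "arguments": {"motion": [0.02,0,0.1,0,0,0,1,0.04,0,0.2,0,0,0,1,0.05,0,0.3,0,0,0,1,0.05,0,0.36,0,0,0,1,0.05,0,0.4,0,0,0,1,0.05,0,0.43,0,0,0,1,0.05,0,0.45,0,0,0,1,0.05,0,0.45,0,0,0,1]}}

```text
time_s: 14.15
tcp_pos: [0.4339, -0.1028, 0.043]
ee_rot: [[-0.986, 0.07, 0.152], [0.069, 0.998, -0.013], [-0.153, -0.003, -0.988]]
wrist_force: [0.5, 0.3, -0.1]
gripper_width: 0.005
```

Call:
{"name": "move_arm", "arguments": {"motion": [0,0,0.02,0,0,0,1,0,0,0.04,0,0,0,1,0,0,0.06,0,0,0,1,0,0,0.06,0,0,0,1]}}

```text
time_s: 14.48
tcp_pos: [0.4343, -0.1029, 0.0406]
ee_rot: [[-0.986, 0.07, 0.153], [0.069, 0.998, -0.013], [-0.153, -0.003, -0.988]]
wrist_force: [-2.2, -0.3, 2.9]
gripper_width: 0.009
```

```bash
python3 - <<'E'
from h import *
st()
E
```

```text
t 14.48 tcp_scale_mm [-125.8  -45.7   40.6] F_scale [-2.14 -0.5   2.88] w 0.009 z [ 0.153 -0.003 -0.988] y [ 0.     1.    -0.003] J [   9.1   15.4  -46.     6.2  -20.2 -108.8]
```

Call:
{"name": "move_arm", "arguments": {"motion": [0,0,0.02,0,0,0,1,0,0,0.04,0,0,0,1,0,0,0.04,0,0,0,1]}}

```text
time_s: 14.73
tcp_pos: [0.4345, -0.1029, 0.0391]
ee_rot: [[-0.986, 0.07, 0.153], [0.068, 0.998, -0.013], [-0.153, -0.003, -0.988]]
wrist_force: [-2.1, 0.5, 5.7]
gripper_width: 0.002
```

Call:
{"name": "move_arm", "arguments": {"motion": [0,0,0.02,0,0,0,1,0,0,0.03,0,0,0,1,0,0,0.03,0,0,0,1]}}

```text
time_s: 14.98
tcp_pos: [0.4346, -0.1029, 0.0387]
ee_rot: [[-0.986, 0.07, 0.153], [0.068, 0.998, -0.014], [-0.153, -0.003, -0.988]]
wrist_force: [-4.8, 2.4, 13.1]
gripper_width: 0.004
```

The force jumped to 13 N and the motion stopped, so the key is fully down. I'll release straight up now.

Call:
{"name": "move_arm", "arguments": {"motion": [0,0,-0.05,0,0,0,1,0,0,-0.12,0,0,0,1,0,0,-0.2,0,0,0,1,0,0,-0.4,0,0,0,1,0,0,-0.7,0,0,0,1,0.1,0,-1.2,0,0,0,1,0.2,0,-2,0,0,0,1,0.3,0,-2.8,0,0,0,1,0.3,-0.5,-3.6,0,0,0,1,0.2,-1.3,-4.4,0,0,0,1,0.2,-2.3,-5,0,0,0,1,0.2,-3.3,-5.2,0,0,0,1,0.2,-4.3,-5.2,0,0,0,1,0.2,-5.2,-5.2,0,0,0,1,0.2,-6,-5.2,0,0,0,1,0.2,-6,-5.2,0,0,0,1,0.2,-6,-5.2,0,0,0,1]}}

```text
time_s: 16.4
tcp_pos: [0.3776, -0.3403, 0.2428]
ee_rot: [[-0.986, 0.073, 0.151], [0.072, 0.997, -0.013], [-0.152, -0.002, -0.988]]
wrist_force: [-0.7, 0.6, -0.4]
gripper_width: 0.007
```

```bash
python3 - <<'E'
from h import *
st(); shot("top","pics/t8",230,110,130,120,5); shot("scene","pics/s8",165,125,130,120,5)
im=cv2.imread("pics/t8_raw.png"); cv2.imwrite("pics/t8f.png",cv2.resize(im,(800,600)))
E
```

```text
t 16.4 tcp_scale_mm [-165.8 -286.6  242.8] F_scale [-0.72  0.53 -0.42] w 0.007 z [ 0.152 -0.003 -0.988] y [ 0.004  1.    -0.002] J [-25.7   6.2 -17.2  -3.6 -58.5 -66.8]
```

View pics/t8.png

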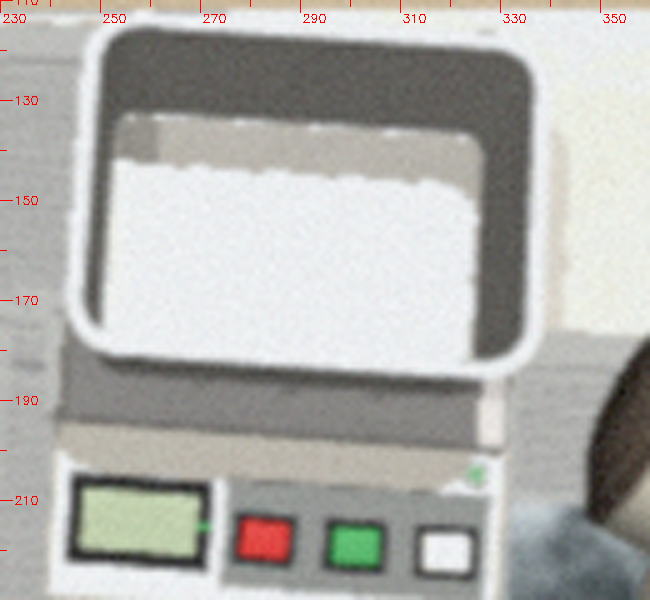

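View pics/t8f.png

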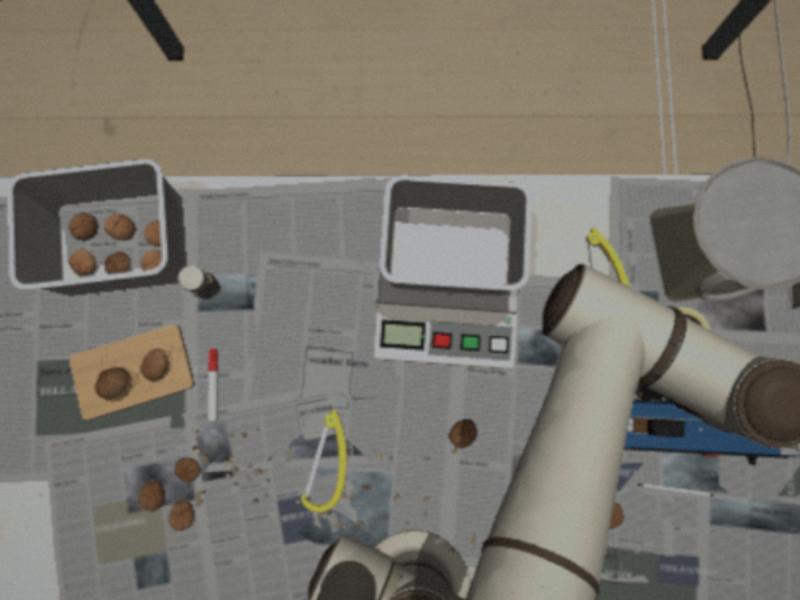

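The bin is unchanged, all three keys look up, and the jar, marker, cutter and mushroom at (462,432) haven't moved. I'll check the things on the right in the scene view, then hand in.

```bash
python3 - <<'E'
from h import *
im=cv2.imread("pics/s8_raw.png"); cv2.imwrite("pics/s8f.png",cv2.resize(im,(800,600)))
E
```

```text
(no output)
```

View pics/s8f.png

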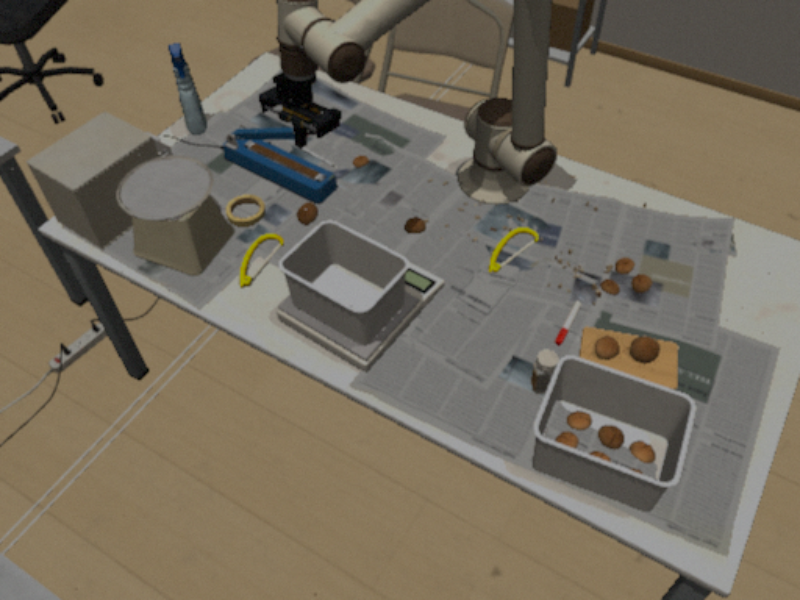

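Everything around the scale is where it started: cutter (262,260), mushroom (307,212), jar (545,365) and marker (568,325). The bin is on the pan and the hand is clear, so I'm handing in.

```bash
python3 -c "
from station import r
print(r.finish_job())"
```

```text
the job is handed in; nothing more can be done
None
```

The bin is pushed back onto the middle of the pan, the green tare key was pressed and released, and the job is handed in at about 16.5 s. I pushed with the open fingertips about 68 mm above the bin's foot, at roughly 1 to 4 N, and it stayed upright. With the gripper shut and off the bin, I pressed the key, let it up and withdrew.

**Last checks**
- **Bin position:** a fit of both cameras before a final nudge of about 3 mm gave (33 ± 1, 0.7) mm with -0.2° yaw. That puts the bin now at about x = 36, y = 1 mm, against a goal of (35, 0). I did not repeat the fit after the nudge. The last top picture shows the bin square and not moved by the key press.
- **Tare key:** the force rose from about 3 N to 6 N, then jumped to 13 N as the motion stopped, so the key reached its stop. That is more than the 5 N spring alone, so the press was slightly firmer than needed. There is no direct reading of the keys, but in the picture all three look up, and the shut fingers stayed clear of the red and white ones.
- **Surroundings:** the jar, marker, cutter and mushroom look unmoved.

**What disagreed**
- **Cameras:** raw readings from the two cameras differed by about 5 mm at the pan edges. I resolved this with the joint fit and by touch.
- **First push pose:** a 30° tilt reached the range limits of joints 3 and 5 in free space, so I pushed at 12°.

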